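# Crack the gummed lid of the melting pot with the lid hook

### The job

The hinged lid of the electric melting pot is gummed to its gasket. Take the T-handled lid hook (not the disc stirrer) up and off its prongs on the hanger stand, hook it under the lid's handle, pull the lid free of the sticky seal without flinging it wide open, and hold it just ajar, its front edge about 35 mm up. Finish still holding the hook with the lid hanging on it; keep the fingers and arm off the pot, and leave everything else where it is.

Things in the scene. Friction and masses are not known exactly. Their poses are not given: they have to be found in the camera images.
- lifter: The lid hook, loose, about 0.11 kg: wooden T-bar (100 mm along y, 18 mm along x, 22 mm high, flat sides), a 7 mm steel shank down from its middle, and a J hook at the foot. Origin: centre of the T-bar; z up, hook tip on the +x side. It starts hanging upright, the bar's underside across two prongs 32 mm either side of its middle, its axes as the stand's to a few degrees.
- lifter_hook (a point): Middle of the inner floor of the hook's mouth, where the lid's handle will sit: 117.5 mm straight below the T-bar's centre; the steel there is 7 mm thick. The mouth opens upwards, 19 mm wide along x, between the shank leg (axis x = -13 mm) and the upturned tip (axis x = +13 mm). Above 72 mm below the bar's centre the shank is back at x = 0.
- lifter_tip (a point): Top of the hook's upturned tip: x = +13 mm, 102.5 mm below the T-bar's centre, so 15 mm above the mouth's inner floor.
- stand: Fixed steel hanger stand; origin on the table under its crossbar, +x to its back. Hanging places at y = +65 and -65 mm, one for the lid hook, one for the stirrer, either way round: pairs of 7 mm prongs 64 mm apart, axis 160 mm high, from the crossbar along -x, turned up at x = -112 to -120 mm to 178 mm high (the highest point). Bars lie at about x = -95 mm; raised over 15 mm they come free.
- stirrer: Bystander on the other hanging place: disc stirrer with the same wooden T-bar and a straight shank, with a flat steel disc 70 mm in diameter at its foot, 124 mm below the origin. Origin: centre of its bar.
- melter: Electric melting pot, fixed to the table: round steel pot 180 mm in diameter. Origin: on the table under its centre. Its front (-x) has a black control box out to x = -133 mm and up to 78 mm high; black carrying handles out to y = +-118 mm at height 80 mm; lid hinge at its back (+x). Lid: steel disc 184 mm in diameter, underside at height 105 mm, top about 116 mm.
- melter_lid: The pot's lid with its handle, 0.3 to 0.5 kg. Origin: middle of its hinge axis, 100 mm behind the pot's centre (+x of the pot), 105 mm above the table; the axis runs along y. Its axes are the pot's while it is shut, and turn with it.
- lid_handle (a point): The lid's D-shaped handle, standing upright on the front half of the lid and turning with it. Origin: centre of its level 8 mm round steel rod, which runs along y between two legs 76 mm apart (68 mm clear). With the lid shut the rod's axis is 155 mm in front of the hinge axis and 50 mm above it (155 mm above the table), with 34 mm clear between its underside and the lid. +x towards the hinge.
- lid_hinge (a joint): Opening of the lid in rad: 0 shut, grows as the front edge (192 mm from the hinge axis) rises; 0.18 rad lifts the front edge about 35 mm and the handle about 27 mm. The gummed seal holds until 13 to 16 N pull up on the handle, peaking in its first 3 mm of rise, and has let go by 10 mm (0.065 rad); then only the lid's weight is left, 2 to 4 N at the handle, and it falls shut if let go. Starts at 0.
- bottle_a: Bystander: squeeze bottle 38 mm in diameter, 140 mm high. Origin under its centre, as for all the bystanders below.
- bottle_b: Bystander: squeeze bottle 38 mm in diameter, 140 mm high.
- bottle_c: Bystander: squeeze bottle 44 mm in diameter, 155 mm high.
- glitter_jar: Bystander: round jar 56 mm in diameter, 60 mm high.
- jug: Bystander: glass measuring jug 100 mm in diameter, 105 mm high, handle at +y.
- mould_half: Bystander: half of an aluminium mould, 90 x 150 x 18 mm, with 24 mm high corner pins.
Mind the look-alikes: they are no part of the job. Leave any green look-alike of the lifter alone.

How it is judged:
By the outcome, as a careful person would: the job done as asked, in the order asked, and still so for the second after the job is handed in, while the arm keeps its last pose, push and grip.
It also fails if it takes over 45 s, if anything falls off the work surface, if the arm or the gripper's body presses on something with over 40 N, if the wrist force passes 120 N, or if a joint passes its speed limit or range.

### The arm

A 6-joint arm with a two-finger parallel gripper is mounted at the origin on the work surface. World frame = base frame: x ahead of the robot, y to its left, z up, the work surface at z = 0. Lengths are in mm, angles in rad, forces in N, time in s.
With the tool pointing down it reaches from about 350 to 875 mm from the base axis. Payload 4.2 kg.
Tool frame: the origin (TCP) lies midway between the tips of the shut fingers; the grasp point (between the pads) lies 19 mm behind it (arm.grip_point_offset is the distance from the TCP to the grasp point, in mm); y points along the fingers, z is the direction in which the jaws open and shut, and the axes are right-handed (so a half turn about y gives the same grasp; the last joint's range is limited). The gripper opens to 85 mm and grips with 20 to 120 N. Pads are 22 mm wide; open, the fingers measure 114 mm over their backs; the gripper's body (76 mm by 85 mm) begins 54 mm behind the grasp point. The pads swing forward as they close: fully open they stand 13 mm farther back than shut.
Start: joints at [1.453, 0.385, 0.008, 0, -1.194, -0.259], TCP at [229.934, 581.145, 231.312] pointing down, gripper open.
Joint ranges: [-3.14, 3.14], [-1.21, 2.06], [-1.07, 1.41], [-3.16, 2.05], [-2.99, -0.16], [-3.1, 3.1]. Speed limits (rad/s): [2.79, 2.79, 3.14, 3.14, 3.14, 3.14].

### API

Orientations are given as a unit quaternion [x, y, z, w].
In Python, from bench import arm, optics, job_done, spotter gives the robot as it stands.
- The arm moves only by the tool jog_arm, never from a script. Its arguments are lists of equal length, an entry for each row: "translation": the shift along the tool's x, y, z in units of 50 mm (1.0 is 50 mm), a list of three; "rot": the turn, a rotation vector about the tool's x, y, z in units of 8 degrees (1.0 is 8 degrees), a list of three; "gripper": the opening, from 0 (shut) to 1 (fully open). A call has 1 to 20 rows; each row is the pose to reach, as a shift and turn from the pose measured when the call began, along the tool's axes at that moment; what a row does not reach only later rows make up. A row lasts 1/10 s, in which the tool goes at most 50 mm and 8.59 degrees, less where a joint would pass 70% of its speed; a pose out of reach is approached as far as the arm can. A call with a gripper value outside its range is refused whole. The fingers move at their own pace and stop on an object; the grip force is fixed at half the most. Time passes only in rows, so rows that repeat a pose let the fingers close. It gives the time, the measured TCP pose, the force and the opening at its end, in the units of the state.
- arm.read_state(): the state, without advancing time (a new reading comes with each control period).
- optics.get_image(name): name is "side" or "top"; returns a dict with "frame" (384x512x3 uint8, red, green, blue), "mtx" (3x3 intrinsics, pixels), "xyz" and "attitude" of the camera in the world. Camera axes: x right, y down, z forward; pixel columns grow to the right and rows downward; lengths in mm; the calibration is good to about 2 mm. A picture is of the moment at which its call begins. There is no depth.
- job_done(): hands the job in, once; it reports no verdict.
Trained networks look in the newest picture that a camera, given by its name, has taken for a name from the list of things; names that differ only in an ending like _2 or _b are one class to them, and where a whole thing is asked for, a point or a joint stands for the part that bears it (a point fixed in the world has none). Each returns a list of dicts, best first, with "score" (0 to 1); they miss things now and then, are a little off and sometimes report something else, mostly with a low value. They report only what shows in the picture. A call takes as long as a camera call. They do not tell look-alikes from the thing itself.
- spotter.look_for(camera, thing): "centre" ([x, y, z] in mm, in the coordinates of the camera as it stood for that picture, good to about 4 mm: the middle of the surface that is visible of it).
The state is a dict: "clock": time; "joints": joint angles; "joint_vel": joint speeds; "joint_efforts": joint torques, N m; "position": TCP position; "ee_rot": TCP orientation; "contact_force": force on the tool from outside, world axes, zero at the start; "wrist_torque": the same for the moment, N m; "gripper_width": finger opening in mm.
Only numpy, scipy, OpenCV 4.12 (cv2) and the standard library are available. Lean on these libraries where they do the work, as an engineer would, in place of code of your own. Each camera call takes 0.05 s, during which the arm holds its last target. There are 200 camera calls.

## Working session

There is one attempt and no reset: what is moved stays moved. The work goes in short steps, Python scripts to look and compute and a tool call to move; the robot and the scene stay as the last step left them, time stands still between calls to the robot, and variables do not carry over. Pictures are saved under pics/ and viewed, about 8 in all and at most 12, crops included, and the job is handed in when it is done.

Besides the shell and the picture viewer there is one more tool, called after "Call:" in YAML: its name, and indented under it one key for each argument. jog_arm: Moves the arm, as the interface text tells. Its arguments: {"type":"object","properties":{"translation":{"type":"array"},"rot":{"type":"array"},"gripper":{"type":"array"}},"required":["translation","rot","gripper"]}

```bash
mkdir -p pics; cat > h.py <<'E'
from bench import arm, optics, job_done, spotter
import numpy as np, cv2
from scipy.spatial.transform import Rotation as R
np.set_printoptions(precision=1,suppress=True)
def cam(n):
    d=optics.get_image(n); a=np.array(d['attitude'],float)
    d['R']=R.from_quat(a).as_matrix() if a.size==4 else a.reshape(3,3); d['t']=np.array(d['xyz'],float); d['K']=np.array(d['mtx'],float); return d
def proj(d,p):
    q=d['K']@(d['R'].T@(np.array(p,float)-d['t'])); return q[:2]/q[2]
def onz(d,u,v,z):
    r=d['R']@np.linalg.solve(d['K'],[u,v,1.]); return d['t']+r*(z-d['t'][2])/r[2]
def save(d,f,box=None,s=1):
    im=d['frame'][:,:,::-1]
    if box: x0,y0,x1,y1=box; im=im[y0:y1,x0:x1]
    cv2.imwrite('pics/'+f,cv2.resize(im,None,fx=s,fy=s,interpolation=cv2.INTER_CUBIC))
def tri(obs):
    A=[];b=[]
    for d,u,v in obs:
        r=d['R']@np.linalg.solve(d['K'],[u,v,1.]); r/=np.linalg.norm(r); P=np.eye(3)-np.outer(r,r); A.append(P); b.append(P@d['t'])
    return np.linalg.solve(sum(A),sum(b))
E
python3 - <<'E'
from h import *
s=arm.read_state(); print({k:np.array(v) for k,v in s.items()})
for n in ['side','top']:
    d=cam(n); save(d,n+'0.png',None,1.5); print(n,d['t'],d['R'].tolist(),d['K'].tolist())
    for t in ['lifter','lifter_hook','lifter_tip','stand','stirrer','melter','melter_lid','lid_handle']:
        for o in spotter.look_for(n,t)[:3]:
            p=d['R']@np.array(o['centre'])+d['t']; print(t,round(o['score'],2),p,proj(d,p))
E
```

```text
{'clock': array(0.), 'joints': array([ 1.5,  0.4,  0. , -0. , -1.2, -0.3]), 'joint_vel': array([ 0., -0., -0., -0.,  0., -0.]), 'joint_efforts': array([  0. , -39.2,  18.8,   4.2,  -0. ,   0. ]), 'position': array([229.7, 580.6, 230.2]), 'ee_rot': array([-0.1, -0.7,  0.7,  0.1]), 'contact_force': array([-0.3, -0.3, -0. ]), 'wrist_torque': array([-0.1, -0. , -0. ]), 'gripper_width': array(85.2)}
side [ -90.8 -718.2 1087. ] [[0.7267379470372561, -0.5083794042835621, 0.46195490866140326], [-0.6868175916260648, -0.5264619426202501, 0.5011181685046803], [-0.011556477363236395, -0.6814603468088246, -0.7317637894554159]] [[420.7029242844195, 0.0, 256.54360423606477], [0.0, 420.7029242844195, 185.91992821208004], [0.0, 0.0, 1.0]]
lifter 0.73 [351.6 227.2 131.4] [159.8 164.1]
lifter 0.62 [455.5 323.6 178.5] [166.5 125.4]
lifter 0.49 [323.1 410.4 131.7] [122.7 141.5]
lifter_hook 0.74 [353.3 221.1 133.3] [161.2 164.4]
lifter_hook 0.72 [321.7 409.1 132.5] [122.5 141.7]
lifter_hook 0.68 [458.7 318.6 175.9] [168.3 126.2]
lifter_tip 0.74 [317.7 412.5 128.1] [121.2 142.8]
lifter_tip 0.72 [450.2 320.
[... 698 characters left out ...]
205.2]
lifter 0.47 [355.5 221.1 132. ] [158.2 240.5]
lifter_hook 0.66 [320.7 410.  135.4] [ 94.3 250.8]
lifter_hook 0.52 [456.8 325.6 188.1] [119.5 205. ]
lifter_hook 0.52 [355.8 222.7 134.8] [157.5 240.5]
lifter_tip 0.79 [321.2 411.1 136.8] [ 93.8 250.6]
lifter_tip 0.64 [ 515.4 -513.7   50. ] [395.5 194.9]
lifter_tip 0.61 [354.9 219.5 134.6] [158.6 240.8]
stand 0.94 [575.3 288.5   4.7] [148.6 172. ]
stand 0.48 [456.2 323.7 188.1] [120.1 205.2]
stirrer 0.57 [483.1 198.5 170.2] [165.  197.4]
stirrer 0.53 [ 342.4 -328.5   16.8] [334.9 247.6]
melter 0.87 [ 561.  -201.9  113.2] [300.1 176.2]
melter_lid 0.74 [ 573.6 -205.8  120.3] [301.6 171.9]
lid_handle 0.84 [ 571.9 -205.7  115. ] [301.4 172.6]
```

View pics/side0.png

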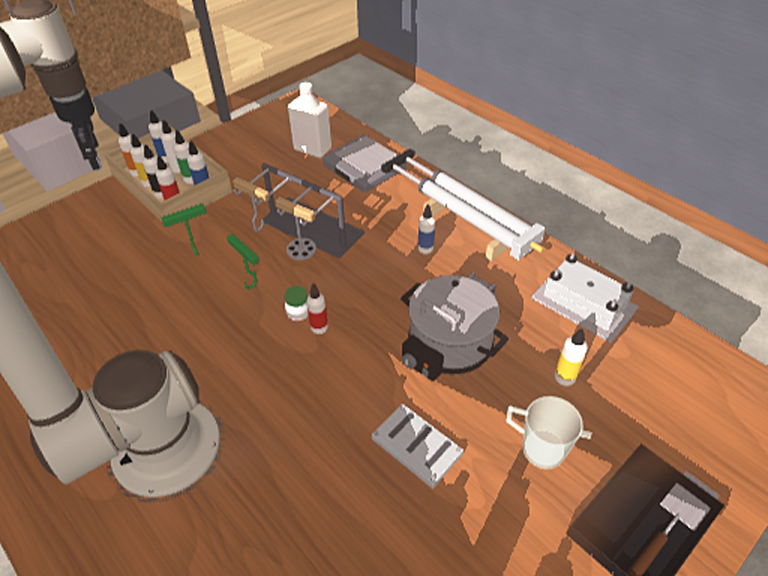

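View pics/top0.png

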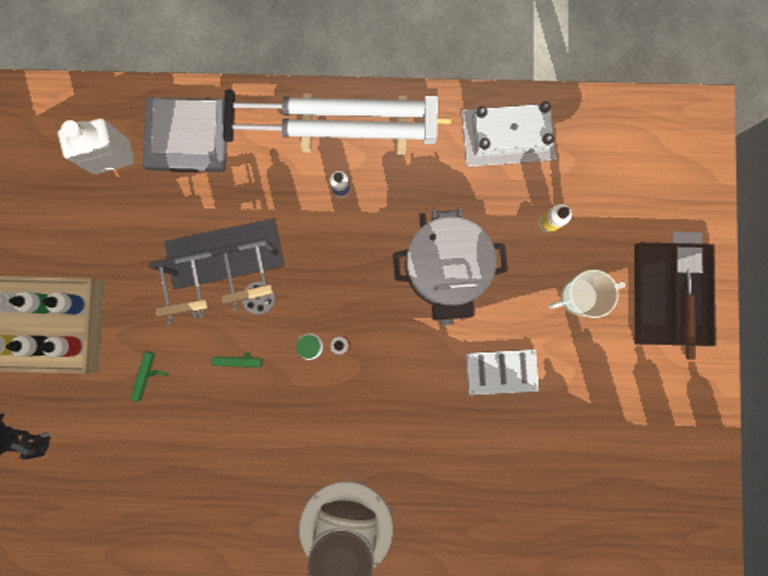

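In the pictures there are three T-bar hook shapes. The wooden one hanging on the stand is at side (167,125), top (120,205). The two green look-alikes are at side (123,142) and (160,164), top (94,250) and (158,240). The wooden one fits: it is on the stand and has a J hook. The stirrer, with its disc, is at side (199,150). I'll confirm this in a crop.

```bash
python3 - <<'E'
from h import *
a=cam('side');b=cam('top')
def c(d,box,w,h): x0,y0,x1,y1=box; return cv2.resize(d['frame'][y0:y1,x0:x1,::-1],(w,h),interpolation=cv2.INTER_CUBIC)
# side stand, top stand ; side pot, top pot
im=np.vstack([np.hstack([c(a,(145,105,245,180),400,300),c(b,(95,140,195,215),400,300)]),np.hstack([c(a,(255,175,355,250),400,300),c(b,(255,135,355,210),400,300)])])
cv2.imwrite('pics/crop1.png',im)
E
```

```text
(no output)
```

View pics/crop1.png

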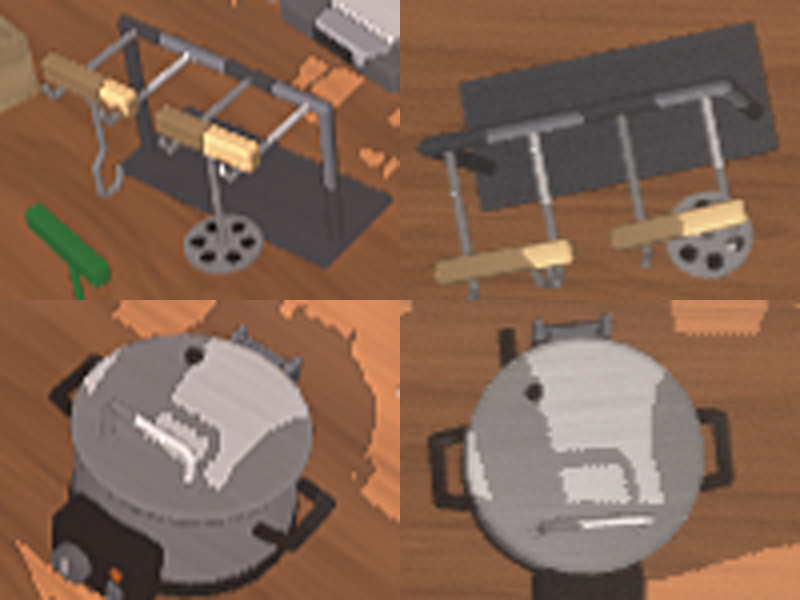

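The crop confirms it. The lid hook (J foot) hangs on the left place, with its bar at top px about (121,205) and side px about (167,126). The stirrer with the disc is on the right. The lid handle rod shows at top px about (304,191) and side px about (292,208).

```bash
python3 - <<'E'
from h import *
a=cam('side');b=cam('top')
def T(x,y,ox,oy): return (ox+(x+.5)/4-.5, oy+(y+.5)/4-.5)
L=onz(b,*T(37,271,95,140),185.5);Rr=onz(b,*T(172,251,95,140),185.5)
print('bar ends',L,Rr,np.linalg.norm(L-Rr),'mid',(L+Rr)/2)
bd=L-Rr; print('bar yaw deg (y axis)',np.degrees(np.arctan2(-bd[0],bd[1])))
# stand prong roots / crossbar ends
p=onz(b,*T(52,152,95,140),160);q=onz(b,*T(308,93,95,140),160);d=p-q;print('crossbar yaw',p,q,np.degrees(np.arctan2(-d[0],d[1])))
# stand base plate edges
p=onz(b,*T(60,85,95,140),3);q=onz(b,*T(350,23,95,140),3);d=p-q;print('plate yaw',np.degrees(np.arctan2(-d[0],d[1])))
# pot
c=onz(b,*T(186.5,156,255,135),112);print('lid centre',c)
h1=onz(b,*T(35,170,255,135),80);h2=onz(b,*T(328,147,255,135),80);d=h1-h2;print('handles mid',(h1+h2)/2,np.linalg.norm(d),'yaw',np.degrees(np.arctan2(-d[0],d[1])))
r1=onz(b,*T(140,228,255,135),155);r2=onz(b,*T(256,220,255,135),155);d=r1-r2;print('rod',(r1+r2)/2,np.linalg.norm(d),'yaw',np.degrees(np.arctan2(-d[0],d[1])))
hg=onz(b,*T(172,25,255,135),108);d=hg-c;print('hinge',hg,np.linalg.norm(d[:2]),'yaw',np.degrees(np.arctan2(d[1],d[0])))
u=T(150,132,255,175);print('rod tri',tri([(a,*u),(b,*T(198,224,255,135))]))
print('lifter tri', tri([(a,*T(89,82,145,105)),(b,*T(104.5,261,95,140))]))
s=arm.read_state(); print(R.from_quat(s['ee_rot']).as_matrix(), s['joints'])
E
```

```text
bar ends [449.  371.2 185.5] [465.7 274.1 185.5] 98.51999815633263 mid [457.4 322.7 185.5]
bar yaw deg (y axis) 9.816717647738228
crossbar yaw [538.1 372.9 160. ] [586.6 184.7 160. ] 14.441495009217585
plate yaw 13.538684720790656
lid centre [ 569.2 -205.5  112. ]
handles mid [ 570.9 -205.2   80. ] 230.51095657441977 yaw 5.86221230943647
rod [ 513.7 -210.   155. ] 85.99574844591305 yaw 5.319673623346216
hinge [ 671.3 -193.3  108. ] 102.84455171765774 yaw 6.83805304868929
rod tri [ 514.6 -210.9  151.1]
lifter tri [457.7 325.  177.6]
[[-0.9 -0.  -0.4]
 [ 0.4 -0.  -0.9]
 [ 0.  -1.   0. ]] [ 1.5  0.4  0.  -0.  -1.2 -0.3]
```

```bash
cat >> h.py <<'E'
def goto(p,yaw):
    """units for jog_arm: TCP to p, tool down, tool z at world yaw (deg)"""
    s=arm.read_state(); R0=R.from_quat(s['ee_rot']); y=np.radians(yaw)
    z=np.array([np.cos(y),np.sin(y),0]); yy=np.array([0,0,-1.]); x=np.cross(yy,z)
    R1=R.from_matrix(np.stack([x,yy,z],1)); p0=np.array(s['position'])
    z0=R0.as_matrix()[:,2]
    print('clock',s['clock'],'pos',p0,'zyaw',np.degrees(np.arctan2(z0[1],z0[0])),'y',R0.as_matrix()[:,1].round(3),'F',np.array(s['contact_force']),'w',s['gripper_width'])
    print('T',(R0.inv().apply(np.array(p)-p0)/50).round(3).tolist(),'rot',(np.degrees((R0.inv()*R1).as_rotvec())/8).round(3).tolist())
E
python3 -c "
from h import *
goto([457.5,323.5,235],-169.5)"
```

```text
clock 1.1 pos [229.9 581.1 231.3] zyaw -111.58828206636834 y [-0. -0. -1.] F [ 0.3 -0.6  0.3] w 85.885838318645
T [-6.128, -0.074, 3.117] rot [-0.0, 7.239, -0.0]
```

Call:
jog_arm:
  translation:
    - [-6.128,-0.074,3.117]
    - [-6.128,-0.074,3.117]
    - [-6.128,-0.074,3.117]
    - [-6.128,-0.074,3.117]
    - [-6.128,-0.074,3.117]
    - [-6.128,-0.074,3.117]
    - [-6.128,-0.074,3.117]
    - [-6.128,-0.074,3.117]
    - [-6.128,-0.074,3.117]
    - [-6.128,-0.074,3.117]
    - [-6.128,-0.074,3.117]
    - [-6.128,-0.074,3.117]
  rot:
    - [0,7.239,0]
    - [0,7.239,0]
    - [0,7.239,0]
    - [0,7.239,0]
    - [0,7.239,0]
    - [0,7.239,0]
    - [0,7.239,0]
    - [0,7.239,0]
    - [0,7.239,0]
    - [0,7.239,0]
    - [0,7.239,0]
    - [0,7.239,0]
  gripper: [1,1,1,1,1,1,1,1,1,1,1,1]

```text
clock: 2.3
position: [456.8, 324.4, 235.0]
ee_rot: [0.452, 0.544, -0.544, -0.452]
contact_force: [0.4, 0.2, -0.8]
gripper_width: 85.4
```

```bash
python3 -c "
from h import *
goto([457.5,323.5,155.5],-169.5); print(np.array(arm.read_state()['joints']))
a=cam('side');b=cam('top')
def c(d,box,w,h): x0,y0,x1,y1=box; return cv2.resize(d['frame'][y0:y1,x0:x1,::-1],(w,h),interpolation=cv2.INTER_CUBIC)
cv2.imwrite('pics/crop2.png',np.hstack([c(a,(125,75,225,175),400,400),c(b,(80,140,180,240),400,400)]))"
```

```text
clock 2.3 pos [456.8 324.4 235. ] zyaw -169.38248767162568 y [-0.  0. -1.] F [ 0.4  0.2 -0.8] w 85.43453383258989
T [-0.021, 1.59, -0.01] rot [-0.0, 0.015, 0.0]
[ 0.9  0.3 -0.1 -0.  -1.2 -0.7]
```

View pics/crop2.png

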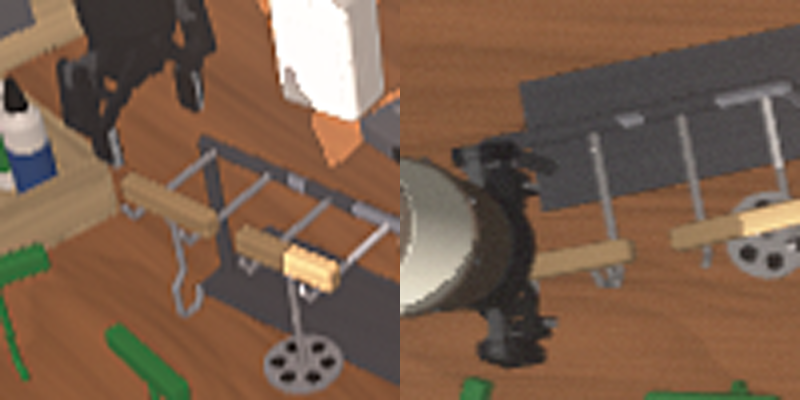

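The gripper is over the bar's middle; the bar's right end shows at top px (138,204). I'll descend and grip.

Call:
jog_arm:
  translation:
    - [-0.02,0.4,0]
    - [-0.02,0.8,0]
    - [-0.02,1.2,0]
    - [-0.02,1.4,0]
    - [-0.02,1.59,0]
    - [-0.02,1.59,0]
    - [-0.02,1.59,0]
    - [-0.02,1.59,0]
    - [-0.02,1.59,0]
    - [-0.02,1.59,0]
    - [-0.02,1.59,0]
    - [-0.02,1.59,0]
    - [-0.02,1.59,0]
    - [-0.02,1.59,0]
    - [-0.02,1.59,0]
  rot:
    - [0,0,0]
    - [0,0,0]
    - [0,0,0]
    - [0,0,0]
    - [0,0,0]
    - [0,0,0]
    - [0,0,0]
    - [0,0,0]
    - [0,0,0]
    - [0,0,0]
    - [0,0,0]
    - [0,0,0]
    - [0,0,0]
    - [0,0,0]
    - [0,0,0]
  gripper: [1,1,1,1,1,1,0.6,0.3,0,0,0,0,0,0,0]

```text
clock: 3.9
position: [457.5, 323.5, 156.0]
ee_rot: [0.452, 0.544, -0.544, -0.452]
contact_force: [-0.5, -0.1, 4.0]
gripper_width: 17.2
```

```bash
python3 -c "
from h import *
goto([457.5,323.5,255],-169.5)"
```

```text
clock 3.9 pos [457.5 323.5 156. ] zyaw -169.39595099874572 y [ 0.  0. -1.] F [-0.5 -0.1  4. ] w 17.157227696387302
T [0.001, -1.979, -0.002] rot [0.007, 0.013, 0.003]
```

Call:
jog_arm:
  translation:
    - [0,-0.1,0]
    - [0,-0.25,0]
    - [0,-0.45,0]
    - [0,-0.75,0]
    - [0,-1.1,0]
    - [0,-1.5,0]
    - [0,-1.9,0]
    - [0,-2.3,0]
    - [0,-2.7,0]
    - [0,-2.95,0]
    - [0,-3,0]
    - [0,-3,0]
  rot:
    - [0,0,0]
    - [0,0,0]
    - [0,0,0]
    - [0,0,0]
    - [0,0,0]
    - [0,0,0]
    - [0,0,0]
    - [0,0,0]
    - [0,0,0]
    - [0,0,0]
    - [0,0,0]
    - [0,0,0]
  gripper: [0,0,0,0,0,0,0,0,0,0,0,0]

```text
clock: 5.1
position: [457.1, 323.3, 305.9]
ee_rot: [0.452, 0.544, -0.544, -0.452]
contact_force: [0.3, 0.1, -1.4]
gripper_width: 17.0
```

```bash
python3 -c "
from h import *
goto([445,-218,300],-174)
goto([445,-218,228.5],-174)"
```

```text
clock 5.1 pos [457.1 323.3 305.9] zyaw -169.40161833609935 y [ 0.  0. -1.] F [ 0.3  0.1 -1.4] w 16.991064663712947
T [-10.597, 0.109, 2.229] rot [0.004, 0.575, 0.005]
clock 5.1 pos [457.1 323.3 305.9] zyaw -169.40161833609935 y [ 0.  0. -1.] F [ 0.3  0.1 -1.4] w 16.991064663712947
T [-10.598, 1.539, 2.23] rot [0.004, 0.575, 0.005]
```

Call:
jog_arm:
  translation:
    - [-0.2,0,0.05]
    - [-0.7,0,0.15]
    - [-1.4,0.1,0.3]
    - [-2.2,0.1,0.5]
    - [-3.1,0.1,0.7]
    - [-4,0.1,0.9]
    - [-4.9,0.1,1.1]
    - [-5.8,0.1,1.3]
    - [-6.7,0.1,1.5]
    - [-7.6,0.1,1.7]
    - [-8.5,0.1,1.85]
    - [-9.3,0.1,2.0]
    - [-9.9,0.1,2.1]
    - [-10.3,0.1,2.2]
    - [-10.5,0.1,2.23]
    - [-10.6,0.1,2.23]
    - [-10.6,0.1,2.23]
    - [-10.6,0.1,2.23]
  rot:
    - [0,0.57,0]
    - [0,0.57,0]
    - [0,0.57,0]
    - [0,0.57,0]
    - [0,0.57,0]
    - [0,0.57,0]
    - [0,0.57,0]
    - [0,0.57,0]
    - [0,0.57,0]
    - [0,0.57,0]
    - [0,0.57,0]
    - [0,0.57,0]
    - [0,0.57,0]
    - [0,0.57,0]
    - [0,0.57,0]
    - [0,0.57,0]
    - [0,0.57,0]
    - [0,0.57,0]
  gripper: [0,0,0,0,0,0,0,0,0,0,0,0,0,0,0,0,0,0]

```text
clock: 6.9
position: [445.0, -217.4, 300.2]
ee_rot: [0.472, 0.526, -0.526, -0.473]
contact_force: [-0.2, 0.1, -1.7]
gripper_width: 16.9
```

```bash
python3 -c "
from h import *
goto([455,-217.5,228],-174); s=arm.read_state(); p=np.array(s['position'])
a=cam('side');b=cam('top')
ax=np.array([np.cos(.105),np.sin(.105),0])
fl=p+[0,0,19-117.5]; tip=fl+13*ax+[0,0,15]; rod=[514.6,-211,155]
for n,q in dict(floor=fl,tip=tip,bar=p+[0,0,19],rod=rod).items(): print(n,q,proj(a,q),proj(b,q))
for n,d in (('side',a),('top',b)):
  for t in ['lifter','lifter_hook','lifter_tip','lid_handle']:
    for o in spotter.look_for(n,t)[:3]:
      q=d['R']@np.array(o['centre'])+d['t']; print(n,t,round(o['score'],2),q,proj(d,q))
def c(d,box,w,h): x0,y0,x1,y1=box; return cv2.resize(d['frame'][y0:y1,x0:x1,::-1],(w,h),interpolation=cv2.INTER_CUBIC)
cv2.imwrite('pics/crop3.png',np.hstack([c(a,(235,135,335,235),400,400),c(b,(255,135,355,235),400,400)]))"
```

```text
clock 6.9 pos [ 445.  -217.4  300.2] zyaw -173.90830246138646 y [ 0.  0. -1.] F [-0.2  0.1 -1.7] w 16.920197907922784
T [-0.025, 1.445, -0.198] rot [0.002, 0.011, 0.009]
floor [ 445.  -217.4  201.7] [277.  210.6] [308.4 213.5]
tip [ 458.  -216.   216.7] [280.1 204.2] [308.6 208.8]
bar [ 445.  -217.4  319.2] [278.1 180.8] [314.3 212.3]
rod [514.6, -211, 155] [292.  206.8] [304.5 190.3]
side lifter 0.68 [320.4 410.4 129.8] [122.1 142.3]
side lifter 0.51 [350.3 226.2 129.3] [159.7 164.9]
side lifter_hook 0.71 [319.7 408.7 128.1] [122.3 143. ]
side lifter_hook 0.62 [ 444.7 -236.1  317.2] [283.3 185.3]
side lifter_hook 0.55 [ 537.2 -233.7  114.4] [302.1 215.8]
side lifter_tip 0.73 [319.3 408.9 127.5] [122.3 143.2]
side lifter_tip 0.57 [ 439.5 -235.3  317.7] [281.7 186.1]
side lifter_tip 0.47 [349.2 221.4 131.4] [160.2 165.4]
side lid_handle 0.84 [ 565.3 -213.3  117. ] [303.5 206.4]
top lifter 0.67 [356.4 220.6 132.8] [158.3 240.2]
top lifter 0.54 [321.1 409.8 137.6] [ 94.1 250.6]
top lifter_hook 0.78 [355.9 220.  134. ] [158.5 240.4]
top lifter_hook 0.7 [322.1 409.9 135.1] [ 94.4 250.3]
top lifter_hook 0.66 [ 596.8 -207.9  114.7] [302.3 164.6]
top lifter_tip 0.63 [320.5 413.8 138.4] [ 92.7 250.8]
top lifter_tip 0.51 [355.2 219.8 134.8] [158.5 240.7]
top lid_handle 0.72 [ 593.3 -208.5  114.2] [302.4 165.7]
```

View pics/crop3.png

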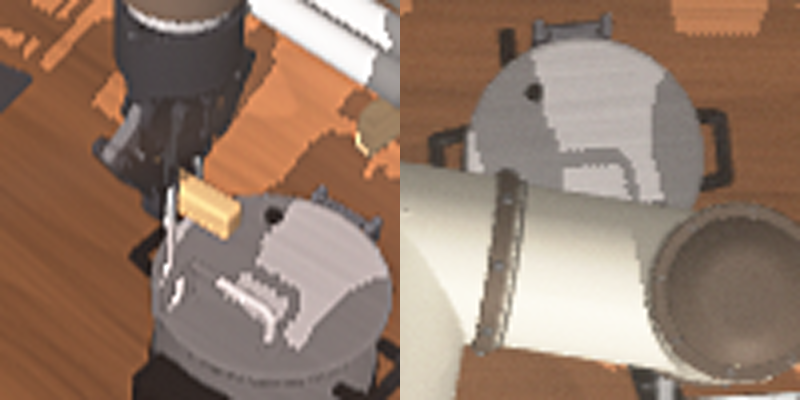

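Call:
jog_arm:
  translation:
    - [0,0.15,0]
    - [0,0.4,0]
    - [0,0.7,0]
    - [0,1.0,0]
    - [0,1.25,0]
    - [0,1.4,0]
    - [0,1.42,0]
    - [0,1.42,0]
    - [0,1.42,0]
  rot:
    - [0,0,0]
    - [0,0,0]
    - [0,0,0]
    - [0,0,0]
    - [0,0,0]
    - [0,0,0]
    - [0,0,0]
    - [0,0,0]
    - [0,0,0]
  gripper: [0,0,0,0,0,0,0,0,0]

```text
clock: 8.3
position: [445.5, -218.1, 230.2]
ee_rot: [0.473, 0.526, -0.525, -0.472]
contact_force: [0.6, 1.1, -1.7]
gripper_width: 17.2
```

```bash
python3 -c "
from h import *
goto([514.6,-211,229],-174); s=arm.read_state(); p=np.array(s['position'])
a=cam('side')
ax=np.array([np.cos(.105),np.sin(.105),0])
fl=p+[0,0,18.5-117.5]; tip=fl+13*ax+[0,0,15]; rod=[514.6,-211,155]
for n,q in dict(floor=fl,tip=tip,bar=p+[0,0,18.5],rod=rod).items(): print(n,q,(proj(a,q)-[255,185]+.5)*10-.5)
save(a,'crop4.png',(255,185,325,245),10)"
```

```text
clock 8.3 pos [ 445.5 -218.1  230.2] zyaw -173.94163936942755 y [ 0.  0. -1.] F [ 0.6  1.1 -1.7] w 17.214253271000704
T [-0.005, 0.026, -1.389] rot [0.014, 0.007, 0.002]
floor [ 445.5 -218.1  131.2] [221.4 419.2]
tip [ 458.4 -216.7  146.2] [251.3 358.9]
bar [ 445.5 -218.1  248.7] [231.8 147.6]
rod [514.6, -211, 155] [374.4 222.5]
```

View pics/crop4.png

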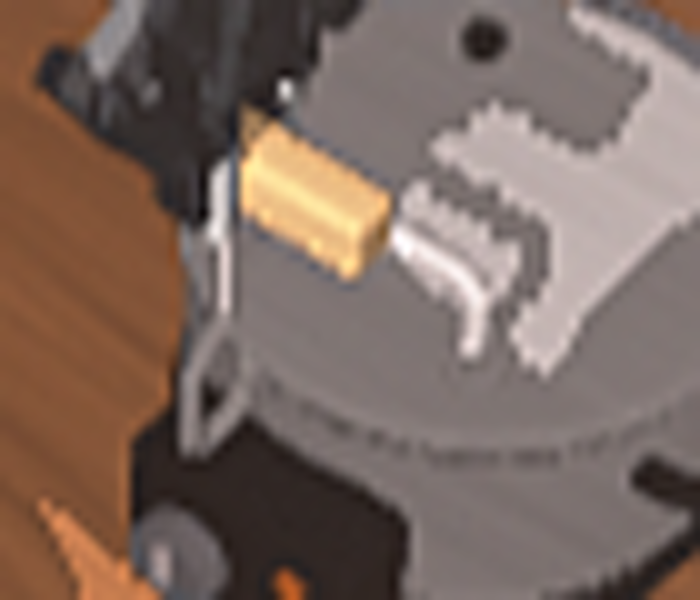

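The hook's foot is at crop (190–240, 350–450), about one pixel from where I predicted, and it is in front of the lid with its floor near z 131. Advancing.

Call:
jog_arm:
  translation:
    - [0,0.02,-0.15]
    - [0,0.03,-0.35]
    - [0,0.03,-0.55]
    - [0,0.03,-0.75]
    - [0,0.03,-0.9]
    - [0,0.03,-1.0]
    - [0,0.03,-1.05]
    - [0,0.03,-1.1]
    - [0,0.03,-1.15]
    - [0,0.03,-1.15]
  rot:
    - [0,0,0]
    - [0,0,0]
    - [0,0,0]
    - [0,0,0]
    - [0,0,0]
    - [0,0,0]
    - [0,0,0]
    - [0,0,0]
    - [0,0,0]
    - [0,0,0]
  gripper: [0,0,0,0,0,0,0,0,0,0]

```text
clock: 9.35
position: [502.8, -212.0, 228.9]
ee_rot: [0.473, 0.526, -0.525, -0.472]
contact_force: [0.2, 0.6, -0.5]
gripper_width: 17.1
```

```bash
python3 -c "
from h import *
goto([514.6,-211,229],-174); s=arm.read_state(); p=np.array(s['position'])
a=cam('side')
ax=np.array([np.cos(.105),np.sin(.105),0])
fl=p+[0,0,18.5-117.5]; tip=fl+13*ax+[0,0,15]; rod=[514.6,-211,155]
for n,q in dict(floor=fl,tip=tip,bar=p+[0,0,18.5],rod=rod).items(): print(n,q,(proj(a,q)-[265,175]+.5)*10-.5)
save(a,'crop5.png',(265,175,325,235),10)"
```

```text
clock 9.35 pos [ 502.8 -212.   228.9] zyaw -173.94891483021047 y [ 0.  0. -1.] F [ 0.2  0.6 -0.5] w 17.12828398163101
T [-0.005, -0.002, -0.238] rot [0.016, 0.006, 0.002]
floor [ 502.8 -212.   129.9] [244.7 401.5]
tip [ 515.7 -210.7  144.9] [274.4 342.3]
bar [ 502.8 -212.   247.4] [264.2 128.2]
rod [514.6, -211, 155] [274.4 322.5]
```

View pics/crop5.png

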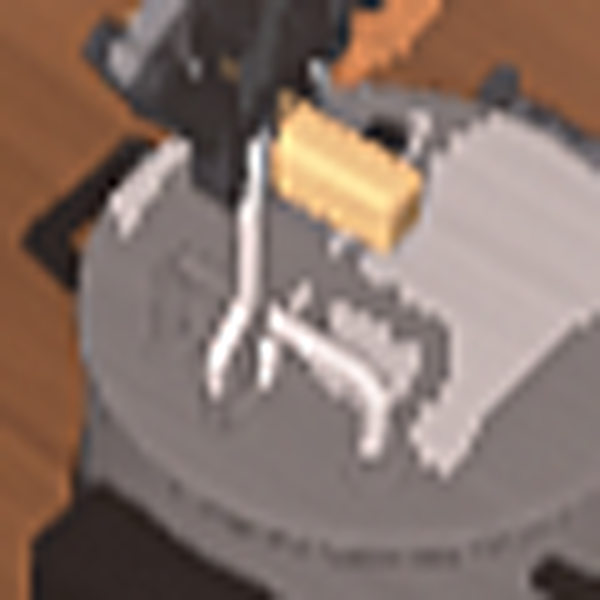

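No contact so far. The tip, at crop (270,340), sits just under and in front of the rod at (275,318). I'll advance the last 12 mm, then rise towards the rod.

Call:
jog_arm:
  translation:
    - [0,0,-0.06]
    - [0,0,-0.12]
    - [0,0,-0.18]
    - [0,0,-0.25]
    - [0,0,-0.25]
    - [0,0,-0.25]
  rot:
    - [0,0,0]
    - [0,0,0]
    - [0,0,0]
    - [0,0,0]
    - [0,0,0]
    - [0,0,0]
  gripper: [0,0,0,0,0,0]

```text
clock: 10.0
position: [515.1, -210.6, 228.7]
ee_rot: [0.473, 0.526, -0.525, -0.473]
contact_force: [-0.7, -0.3, -1.9]
gripper_width: 17.0
```

Call:
jog_arm:
  translation:
    - [0,-0.06,0]
    - [0,-0.12,0]
    - [0,-0.18,0]
    - [0,-0.24,0]
    - [0,-0.29,0]
    - [0,-0.33,0]
    - [0,-0.33,0]
  rot:
    - [0,0,0]
    - [0,0,0]
    - [0,0,0]
    - [0,0,0]
    - [0,0,0]
    - [0,0,0]
    - [0,0,0]
  gripper: [0,0,0,0,0,0,0]

```text
clock: 10.7
position: [515.2, -210.7, 245.7]
ee_rot: [0.473, 0.526, -0.525, -0.472]
contact_force: [0.3, -0.5, -1.6]
gripper_width: 16.9
```

```bash
python3 -c "
from h import *
goto([514.6,-211,250],-174)
a=cam('side')
save(a,'crop6.png',(265,165,325,225),10)"
```

```text
clock 10.7 pos [ 515.2 -210.7  245.7] zyaw -173.94395607977322 y [ 0.  0. -1.] F [ 0.3 -0.5 -1.6] w 16.886158500273925
T [-0.004, -0.087, 0.012] rot [0.018, 0.007, 0.001]
```

View pics/crop6.png

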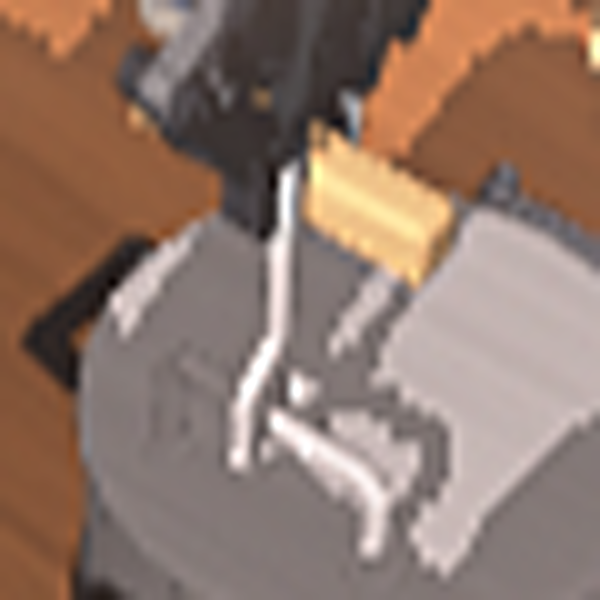

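The rod is inside the mouth: the tip at crop (300,385) is beyond it and the leg at (240,450) is in front. I'll pull slowly along the arc.

Call:
jog_arm:
  translation:
    - [0,-0.03,0]
    - [0,-0.06,0]
    - [0,-0.08,0]
    - [0,-0.1,0]
    - [0,-0.12,0]
    - [0,-0.13,0]
    - [0,-0.13,0]
  rot:
    - [0,0,0]
    - [0,0,0]
    - [0,0,0]
    - [0,0,0]
    - [0,0,0]
    - [0,0,0]
    - [0,0,0]
  gripper: [0,0,0,0,0,0,0]

```text
clock: 11.45
position: [515.0, -210.6, 251.3]
ee_rot: [0.473, 0.526, -0.525, -0.473]
contact_force: [1.3, -0.4, -5.3]
gripper_width: 16.8
```

Call:
jog_arm:
  translation:
    - [0,-0.03,0]
    - [0,-0.04,0]
    - [0,-0.055,-0.01]
    - [0,-0.07,-0.01]
    - [0,-0.085,-0.01]
    - [0,-0.1,-0.02]
    - [0,-0.115,-0.02]
    - [0,-0.13,-0.03]
    - [0,-0.13,-0.03]
  rot:
    - [0,0,0]
    - [0,0,0]
    - [0,0,0]
    - [0,0,0]
    - [0,0,0]
    - [0,0,0]
    - [0,0,0]
    - [0,0,0]
    - [0,0,0]
  gripper: [0,0,0,0,0,0,0,0,0]

```text
clock: 12.35
position: [517.2, -210.6, 260.5]
ee_rot: [0.474, 0.527, -0.525, -0.471]
contact_force: [1.8, 1.7, -3.2]
gripper_width: 17.2
```

Call:
jog_arm:
  translation:
    - [0,0,0]
    - [0,0,0]
    - [0,0,0]
  rot:
    - [0,0,0]
    - [0,0,0]
    - [0,0,0]
  gripper: [0,0,0]

```text
clock: 12.65
position: [517.4, -210.6, 261.4]
ee_rot: [0.474, 0.527, -0.525, -0.471]
contact_force: [0.5, 0.4, -4.2]
gripper_width: 17.0
```

Call:
jog_arm:
  translation:
    - [0,-0.03,-0.015]
    - [0,-0.07,-0.035]
    - [0,-0.11,-0.055]
    - [0,-0.15,-0.075]
    - [0,-0.19,-0.095]
    - [0,-0.23,-0.115]
    - [0,-0.27,-0.135]
    - [0,-0.3,-0.15]
    - [0,-0.32,-0.16]
    - [0,-0.32,-0.16]
    - [0,-0.32,-0.16]
    - [0,-0.32,-0.16]
  rot:
    - [0,0,0]
    - [0,0,0]
    - [0,0,0]
    - [0,0,0]
    - [0,0,0]
    - [0,0,0]
    - [0,0,0]
    - [0,0,0]
    - [0,0,0]
    - [0,0,0]
    - [0,0,0]
    - [0,0,0]
  gripper: [0,0,0,0,0,0,0,0,0,0,0,0]

```text
clock: 13.85
position: [525.0, -209.7, 277.4]
ee_rot: [0.474, 0.527, -0.525, -0.471]
contact_force: [-1.1, 0.9, -3.1]
gripper_width: 16.8
```

```bash
python3 -c "
from h import *
goto([525,-210,277.3],-174)
a=cam('side'); b=cam('top')
# predicted points for lid angles: lid front rim top & rod ends
ay=np.radians(6);Z=R.from_euler('z',ay)
c=np.array([569.5,-205.3,0])
H=c+Z.apply([100,0,105])
for th in (0,.12,.15,.18,.21):
  f=lambda v: H+Z.apply(R.from_euler('y',th).apply(v))
  print(th,'rod r end',f([-155,-36,50]),(proj(a,f([-155,-36,50]))-[255,155]+.5)*7.5-.5,'front rim bottom',(proj(a,f([-192,0,0]))-[255,155]+.5)*7.5-.5,'right rim', (proj(a,f([-100,-92,5]))-[255,155]+.5)*7.5-.5)
save(a,'crop7.png',(255,155,355,235),7.5)"
```

```text
clock 13.85 pos [ 525.  -209.7  277.4] zyaw -173.90521492920004 y [ 0. -0. -1.] F [-1.1  0.9 -3.1] w 16.78752003683756
T [-0.005, 0.003, 0.001] rot [0.04, 0.012, -0.009]
0 rod r end [ 518.6 -246.9  155. ] [356.6 438.2] front rim bottom [217.2 529.5] right rim [548.  499.1]
0.12 rod r end [ 525.6 -246.1  173.2] [371.1 396.4] front rim bottom [221.5 490.8] right rim [553.3 478.1]
0.15 rod r end [ 527.7 -245.9  177.6] [375.2 385.6] front rim bottom [223.3 480.4] right rim [555.  472.5]
0.18 rod r end [ 530.  -245.7  181.9] [379.6 374.6] front rim bottom [225.4 469.6] right rim [556.8 466.7]
0.21 rod r end [ 532.3 -245.4  186.2] [384.2 363.5] front rim bottom [227.7 458.6] right rim [558.7 460.9]
```

View pics/crop7.png

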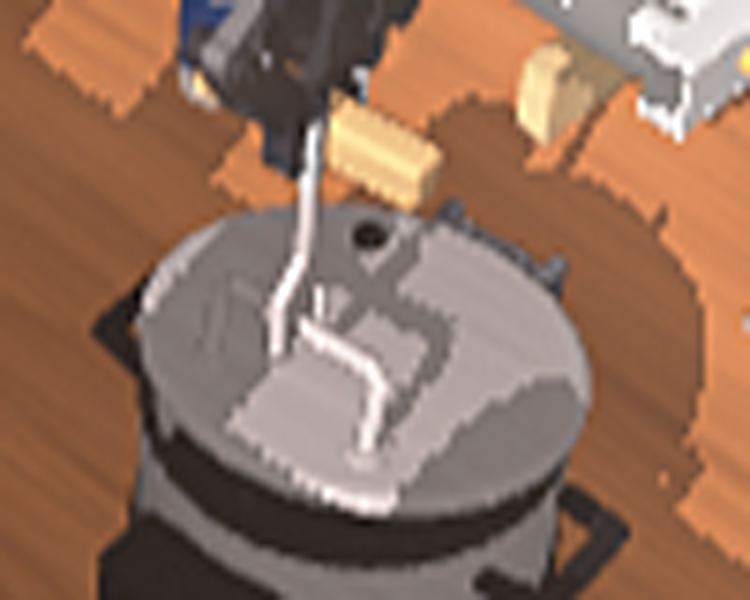

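The lid is ajar, with a dark gap under its rim. The handle's right corner at crop (380,378) fits about 0.17–0.18 rad, the rod sits in the mouth, and the pull is 3 to 4 N. I'll hold briefly, check for drift, then hand in.

Call:
jog_arm:
  translation:
    - [0,0,0]
    - [0,0,0]
    - [0,0,0]
    - [0,0,0]
    - [0,0,0]
  rot:
    - [0,0,0]
    - [0,0,0]
    - [0,0,0]
    - [0,0,0]
    - [0,0,0]
  gripper: [0,0,0,0,0]

```text
clock: 14.45
position: [525.0, -209.7, 277.4]
ee_rot: [0.474, 0.527, -0.525, -0.471]
contact_force: [-0.4, 2.2, -3.1]
gripper_width: 17.0
```

```bash
python3 -c "
from h import *
s=arm.read_state(); print(s['position'],s['contact_force'],s['gripper_width'],max(map(abs,s['joint_vel'])))
job_done()"
```

```text
[ 525.  -209.7  277.4] [-0.4  2.2 -3.1] 16.971516914890493 0.0011780126951765513
the job is handed in; nothing more can be done
```

I took the wooden lid hook straight up off its prongs, slid it under the lid's rod, broke the seal with a slow pull, and raised the lid to just ajar. I handed the job in at about 14.5 s with the hook still gripped and the lid hanging on it.

- **Opening:** the last picture shows the rod in the hook's mouth and a dark gap under the rim. The handle's corner matches about 0.17–0.18 rad, so the front edge should be about 35 mm up. The tool rose about 27 mm from first contact, which agrees.
- **Hold:** in the last half second the arm did not drift. The downward load was steady at about 3 N (hook plus lid) and the grip opening held at 17 mm.
- **Seal release:** when the seal let go, the tool rose about 3 mm more than that step asked for, then settled with the lid's weight on the hook. I did not see the peak pull, because force is only reported at the end of each move.
- **Other checks:** the sideways force in the last reading was 2.2 N, and I did not track down its cause. I did not check the things around the pot and stand again at the end.

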